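# Put returned drive parts back in their stock bins

### The arm

A 6-joint arm with a two-finger parallel gripper is mounted at the origin on the work surface. World frame = base frame: x ahead of the robot, y to its left, z up, the work surface at z = 0. Lengths are in m, angles in rad, forces in N, time in s.
With the tool pointing down it reaches from about 0.225 to 0.875 m from the base axis. Payload 3.4 kg.
Tool frame: the origin (TCP) lies at the very end of the fingers, on their centre line; the grasp point (between the pads) lies 19 mm behind it (manip.hold_point_z is the distance from the TCP to the grasp point, in m); z points along the fingers, x is the direction in which the jaws open and shut, and the axes are right-handed (so a half turn about z gives the same grasp; the last joint's range is limited). The gripper opens to 85 mm and grips with 20 to 120 N. Pads are 22 mm wide; open, the fingers measure 114 mm over their backs; the gripper's body (76 mm by 85 mm) begins 54 mm behind the grasp point. The pads swing forward as they close: fully open they stand 13 mm farther back than shut.
Start: joints at [-1.339, 0.276, 1.505, -0, 1.361, -0.121], TCP at [0.199, -0.54, 0.231] pointing down, gripper open.
Joint ranges: [-2.89, 2.89], [-0.75, 2.08], [0.22, 2.7], [-1.18, 4.32], [0.11, 2.71], [-2.7, 2.7]. Speed limits (rad/s): [2.57, 2.57, 3.14, 3.14, 3.14, 3.14].

### API

Orientations are given as a unit quaternion [w, x, y, z].
In Python, from rig import telemetry, cams, manip, finder gives the robot as it stands. The module is installed in compiled form; this text tells all that it offers.
- The arm moves only by the tool carry_out, never from a script. Its argument "rows" is a list that holds one entry, the list of rows, each a list of 5 numbers: the gripper's target within -1 to 1 (fully open at 1, half-way at 0, shut at -1), then the shift along the world's x, y, z in cm, then the turn about the world's z in rad. A call has 1 to 12 rows; each row shifts and turns the commanded pose from where the row before left it; what a row does not reach is not made up. A row lasts 1/10 s, in which the tool goes at most 50 mm and 8.59 degrees, less where a joint would pass 70% of its speed; a pose out of reach is approached as far as the arm can. A call with a gripper value outside its range is refused whole. The fingers move at their own pace and stop on an object; "force" is the grip in N (left out, the last holds). Time passes only in rows, so rows that do not move let the fingers close. It gives the time, the measured TCP pose, the force and the opening at its end, in the units of the state.
- telemetry.get_state(): the state, without advancing time (a new reading comes with each control period).
- cams.get_image(name): name is "side" or "top"; returns a dict with "image" (400x640x3 uint8, red, green, blue), "camera_matrix" (3x3 intrinsics, pixels), "eye" and "attitude" of the camera in the world. Camera axes: x right, y down, z forward; pixel columns grow to the right and rows downward; lengths in m; the calibration is good to about 2 mm. A picture is of the moment at which its call begins. There is no depth.
- manip.sign_off(): hands the job in, once; it reports no verdict.
Trained networks look in a picture, given as the dict that the camera call returned (one of the last four; its "shot" number tells which), for a name from the list of things; names that differ only in an ending like _2 or _b are one class to them, and where a whole thing is asked for, a point or a joint stands for the part that bears it (a point fixed in the world has none). Each returns a list of dicts, best first, with "confidence" (0 to 1); they miss things now and then, are a little off and sometimes report something else, mostly with a low value. They report only what shows in the picture. A call takes as long as a camera call.
- finder.boxes_of(picture, thing): "xy" ([column, row] in pixels, amid what is visible of it).
The state is a dict: "clock": time; "qpos": joint angles; "qd": joint speeds; "effort": joint torques, N m; "position": TCP position; "ee_rot": TCP orientation; "contact_force": force on the tool from outside, world axes, zero at the start; "moment": the same for the moment, N m; "width": finger opening in m.
Only numpy, scipy, OpenCV 4.12 (cv2) and the standard library are available. Lean on these libraries where they do the work, as an engineer would, in place of code of your own. Each camera call takes 0.05 s, during which the arm holds its last target.

### The job

Four drive parts lie mixed on the bench: a ball bearing, a V-belt pulley, a jaw-coupling half and a pillow-block bearing. Put each one away in the stock bin that already holds one of its kind, set down gently (not dropped) so that it rests flat on the bin's floor beside the one already there, the same way up as it lies now. Leave the oil bottle and the carton where they are.

Things in the scene. Friction and masses are not known exactly. Their poses are not given: they have to be found in the camera images.
- bearing_mid (a point): The loose ball bearing on the bench: a flat bright-steel ring, 52 mm outside diameter, 15 mm high, 25 mm bore, with a darker shield between its rings; about 0.13 kg. Lies flat. (The four loose parts lie in one row along world y, some 25 mm or more between neighbours.) The point is its centre, half-way up (7.5 mm above its underside); z is its axis. Grip it round the outside.
- pulley_mid (a point): The loose V-belt pulley on the bench: dark cast iron, lying flat with the hub up; grooved rim 60 mm diameter and 20 mm high, on top of it a round hub 34 mm diameter rising to 34 mm total height, 16 mm bore; about 0.26 kg. The point is on its axis, half-way up (17 mm above its underside); z is its axis. Grip it by the hub or round the rim.
- coupling_mid (a point): The loose jaw-coupling half on the bench: a light-grey metal round hub 50 mm diameter, 28 mm high, with three jaws standing 12 mm up from it round a 20 mm bore (40 mm high in all); about 0.30 kg. Stands jaws up. The point is on its axis, half-way up (20 mm above its underside); z is its axis. Grip it round the 50 mm outside of the hub.
- pillow_mid (a point): Loose pillow-block bearing, dark cast iron, standing on its foot of 104 (own y) x 26 (own x) x 11 mm. Mid-length a round housing of 52 mm diameter, bore along own x 30 mm up; 56 mm high plus a 5 mm nipple on top. Bright inner ring 30 mm over its ends along own x. 0.34 kg. Point: centre, 28 mm above the underside. Grip across own x (30 mm wide), 35 to 45 mm above the underside.
- bin_bearing: Pale plastic stock bin with one ball bearing in it (else all bins alike). Fixed; origin centre of underside. Outside 171 (own x) x 136 (own y) mm, walls and floor 3 mm. Back (+x end) and sides 50 mm high, sides sloping down in front to a 24 mm lip at -x, towards the robot. Its ball bearing lies loose at own x about +46 mm; the floor from x = -82 to +15 mm is empty.
- bin_pulley: Pale plastic stock bin with one V-belt pulley in it (else all bins alike). Fixed; origin centre of underside. Outside 171 (own x) x 136 (own y) mm, walls and floor 3 mm. Back (+x end) and sides 50 mm high, sides sloping down in front to a 24 mm lip at -x, towards the robot. Its V-belt pulley lies loose at own x about +46 mm; the floor from x = -82 to +12 mm is empty.
- bin_coupling: Pale plastic stock bin with one jaw-coupling half in it (else all bins alike). Fixed; origin centre of underside. Outside 171 (own x) x 136 (own y) mm, walls and floor 3 mm. Back (+x end) and sides 50 mm high, sides sloping down in front to a 24 mm lip at -x, towards the robot. Its jaw-coupling half lies loose at own x about +46 mm; the floor from x = -82 to +15 mm is empty.
- bin_pillow: Pale plastic stock bin with one pillow-block bearing in it (else all bins alike). Fixed; origin centre of underside. Outside 171 (own x) x 136 (own y) mm, walls and floor 3 mm. Back (+x end) and sides 50 mm high, sides sloping down in front to a 24 mm lip at -x, towards the robot. Its pillow-block bearing lies loose at own x about +46 mm, across the bin; the floor from x = -82 to +22 mm is empty.
- oil_bottle_mid (a point): Bystander: a small white oil bottle with a black cap, standing, 58 mm diameter, 122 mm high, 0.25 kg. The point is on its axis, 61 mm up. Stands beyond the bins.
- carton_mid (a point): Bystander: a small closed cardboard carton, 85 x 65 mm and 55 mm high, 0.30 kg. The point is its centre. Stands beyond the bins.

How it is judged:
At the end, for the whole second after the job is handed in: Each part is in the bin of its own kind: centre within 75 mm lengthwise and 60 mm crosswise of the bin's centre, resting on the bin's floor (height within 6 mm, so not on the other part), level within 0.12 rad, same way up as at the start, at rest and let go (x of bearing_mid in the frame of bin_bearing between -0.075 and 0.075 m and y of bearing_mid in the frame of bin_bearing between -0.06 and 0.06 m and z of bearing_mid in the frame of bin_bearing between 0.0045 and 0.0165 m and angle between each of bearing_mid, pulley_mid, coupling_mid, pillow_mid's own z axis and vertical below 0.12 rad and linear speed of each of bearing, pulley, coupling, pillow below 0.02 m/s and angular speed of each of bearing, pulley, coupling, pillow below 0.2 rad/s and contact force between the fingers and bearing below 0.1 N and x of pulley_mid in the frame of bin_pulley between -0.075 and 0.075 m and y of pulley_mid in the frame of bin_pulley between -0.06 and 0.06 m and z of pulley_mid in the frame of bin_pulley between 0.014 and 0.026 m and contact force between the fingers and pulley below 0.1 N and x of coupling_mid in the frame of bin_coupling between -0.075 and 0.075 m and y of coupling_mid in the frame of bin_coupling between -0.06 and 0.06 m and z of coupling_mid in the frame of bin_coupling between 0.017 and 0.029 m and contact force between the fingers and coupling below 0.1 N and x of pillow_mid in the frame of bin_pillow between -0.075 and 0.075 m and y of pillow_mid in the frame of bin_pillow between -0.06 and 0.06 m and z of pillow_mid in the frame of bin_pillow between 0.025 and 0.037 m and contact force between the fingers and pillow below 0.1 N); the robot touches nothing.
It fails at once if a part is dropped or thrown (faster than 0.8 m/s while no finger holds it, as after a fall of about 35 mm) ((linear speed of bearing above 0.8 m/s and contact force between the fingers and bearing below 0.1 N) or (linear speed of pulley above 0.8 m/s and contact force between the fingers and pulley below 0.1 N) or (linear speed of coupling above 0.8 m/s and contact force between the fingers and coupling below 0.1 N) or (linear speed of pillow above 0.8 m/s and contact force between the fingers and pillow below 0.1 N)).
It fails at once if the oil bottle is pushed more than 30 mm or tipped over (distance of oil_bottle_mid from where it was at the start of the episode above 0.03 m or angle between oil_bottle_mid's own z axis and vertical above 0.5 rad).
It fails at once if the carton is pushed more than 30 mm or tipped over (distance of carton_mid from where it was at the start of the episode above 0.03 m or angle between carton_mid's own z axis and vertical above 0.5 rad).
It also fails if it takes over 106 s, if anything falls off the work surface, if the arm or the gripper's body presses on something with over 40 N, if the wrist force passes 120 N, or if a joint passes its speed limit or range.

## Working session

There is one attempt and no reset: what is moved stays moved. The work goes in short steps, Python scripts to look and compute and a tool call to move; the robot and the scene stay as the last step left them, time stands still between calls to the robot, and variables do not carry over. Pictures are saved under pics/ and viewed, and the job is handed in when it is done.

Besides the shell and the picture viewer there is one more tool, called after ">>>" as name([rows], argument=value, ...), one row to a line, values as JSON. carry_out: Moves the arm, as the interface text tells. Its arguments: {"type":"object","properties":{"rows":{"type":"array","items":{"type":"array","items":{"type":"array","items":{"type":"number"}}}},"force":{"type":"number"}},"required":["rows"]}

```bash
mkdir -p pics
python3 - <<'E'
from rig import telemetry,cams,manip,finder
import cv2,numpy as np
s=telemetry.get_state();print({k:np.round(v,3).tolist() for k,v in s.items()})
for n in("top","side"):
    d=cams.get_image(n);cv2.imwrite(f"pics/{n}0.png",d["image"][:,:,::-1])
    print(n,d["camera_matrix"],d["eye"],d["attitude"],d["shot"])
    for t in "bearing_mid pulley_mid coupling_mid pillow_mid bin_bearing bin_pulley bin_coupling bin_pillow oil_bottle_mid carton_mid".split():
        print(t,[(np.round(b["xy"],1).tolist(),round(b["confidence"],2)) for b in finder.boxes_of(d,t)][:4])
E
```

```text
{'clock': 0.0, 'qpos': [-1.339, 0.277, 1.506, -0.0, 1.361, -0.121], 'qd': [-0.001, -0.001, -0.001, 0.001, 0.001, 0.0], 'effort': [-0.001, -41.677, -24.58, -0.0, 0.011, -0.0], 'position': [0.199, -0.539, 0.23], 'ee_rot': [-0.001, 0.82, -0.572, -0.001], 'contact_force': [-0.187, 0.051, -0.702], 'moment': [-0.04, 0.001, -0.02], 'width': 0.085}
top [[430.32943885   0.         318.41916237]
 [  0.         430.32943885 202.23280655]
 [  0.           0.           1.        ]] [0.35667814 0.0012738  1.04771133] [ 0.07658329 -0.6811411   0.72328932 -0.08387113] 1
bearing_mid []
pulley_mid [([288.5, 254.8], 0.96)]
coupling_mid [([337.2, 255.1], 0.77)]
pillow_mid [([234.8, 273.0], 0.55)]
bin_bearing [([478.6, 230.7], 0.71)]
bin_pulley [([259.9, 188.5], 0.92)]
bin_coupling [([357.0, 181.1], 0.62), ([393.9, 248.8], 0.43)]
bin_pillow [([148.3, 247.2], 0.76)]
oil_bottle_mid [([181.2, 158.9], 0.58)]
carton_mid [([436.3, 148.2], 0.83)]
side [[399.17081296   0.         324.16576426]
 [  0.         399.17081296 198.1717351 ]
 [  0.           0.           1.        ]] [ 0.5021875  -0.78391129  0.87042757] [-0.38258229  0.92310285 -0.03744389  0.01048259] 2
bearing_mid [([294.5, 266.5], 0.78)]
pulley_mid [([295.7, 203.4], 0.84), ([293.5, 271.2], 0.35)]
coupling_mid [([284.0, 231.3], 0.54), ([403.0, 309.4], 0.24)]
pillow_mid [([283.0, 174.1], 0.55)]
bin_bearing [([314.3, 344.0], 0.68)]
bin_pulley [([347.3, 185.1], 0.87)]
bin_coupling [([357.5, 244.1], 0.6)]
bin_pillow [([302.6, 137.7], 0.7)]
oil_bottle_mid [([365.7, 139.5], 0.78)]
carton_mid [([399.9, 310.8], 0.62)]
```

View pics/top0.png

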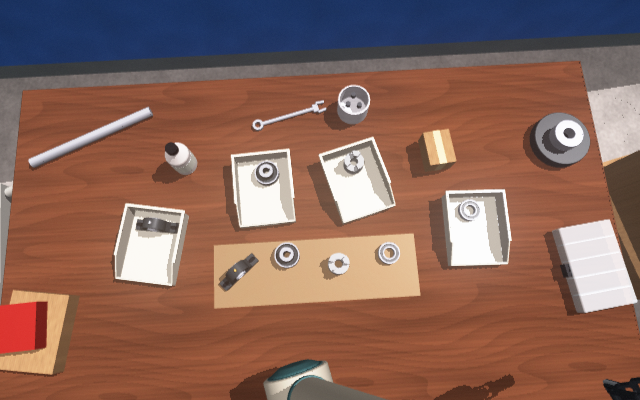

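View pics/side0.png

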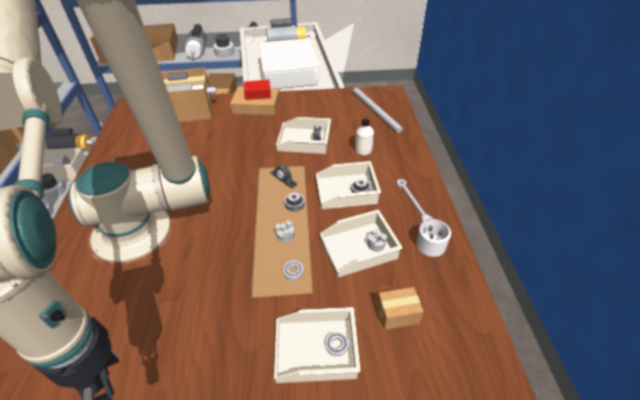

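The top view shows the row on the tan mat: pillow (238,271), pulley (287,255), coupling (338,264), bearing (389,253). The bins are at pillow (150,245), pulley (263,188), coupling (357,181) and bearing (477,229). I'll zoom in for accuracy.

Run:
```python
import cv2
a=cv2.imread("pics/top0.png")
cv2.imwrite("pics/z1.png",cv2.resize(a[225:305,205:305],None,fx=7,fy=7,interpolation=cv2.INTER_CUBIC))
cv2.imwrite("pics/z2.png",cv2.resize(a[225:305,315:415],None,fx=7,fy=7,interpolation=cv2.INTER_CUBIC))
cv2.imwrite("pics/z3.png",cv2.resize(a[130:290,105:305],None,fx=4,fy=3.75,interpolation=cv2.INTER_CUBIC)[:600])
cv2.imwrite("pics/z4.png",cv2.resize(a[130:280,315:515],None,fx=4,fy=4,interpolation=cv2.INTER_CUBIC))
```

```text
(no output)
```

View pics/z1.png

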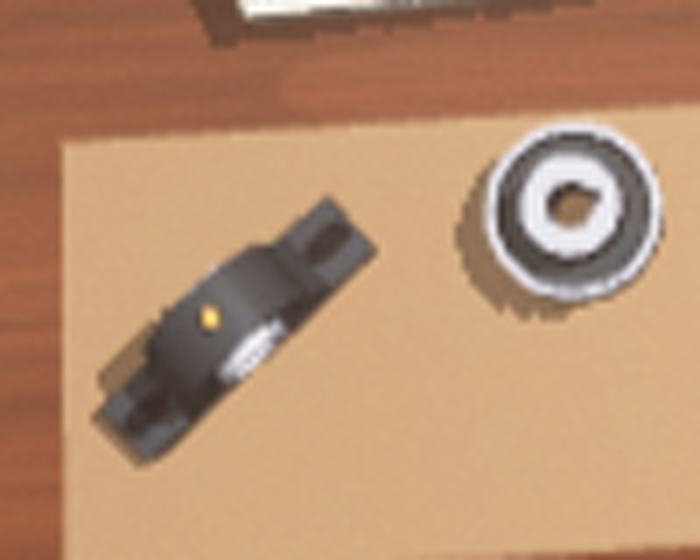

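View pics/z2.png

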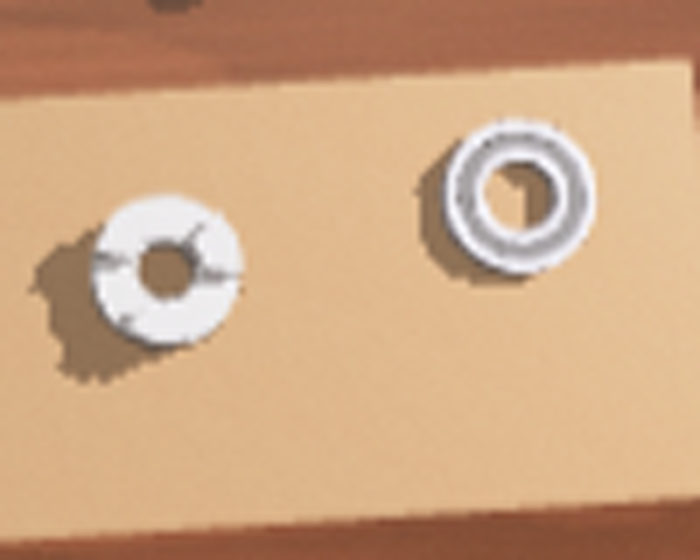

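View pics/z3.png

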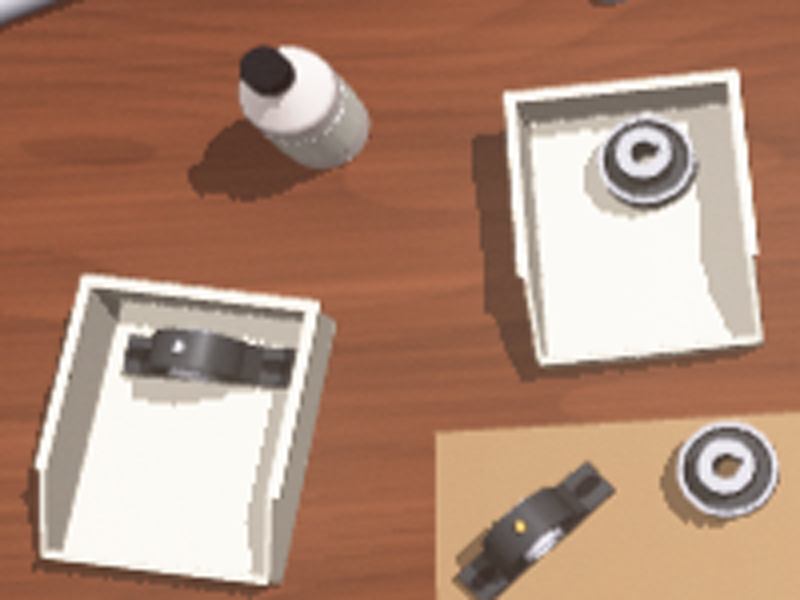

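View pics/z4.png

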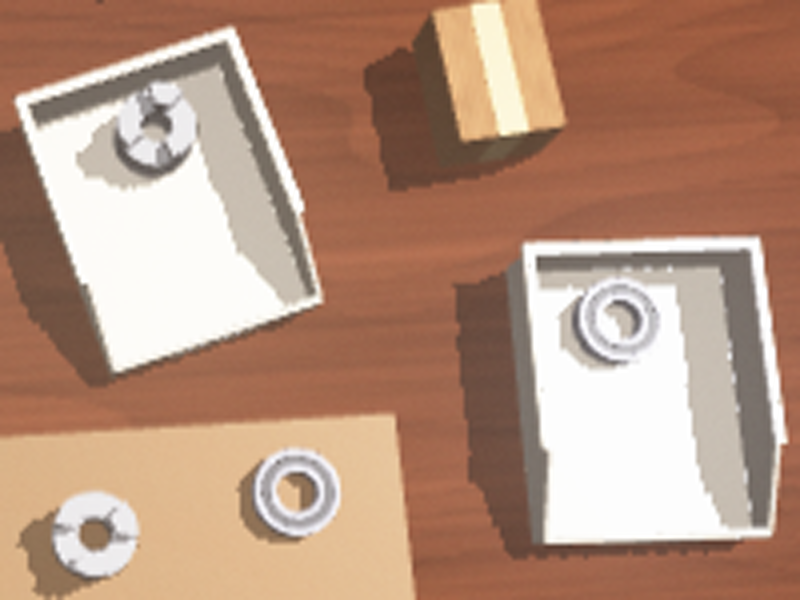

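```bash
cat > h.py <<'E'
import numpy as np
from scipy.spatial.transform import Rotation as R
from scipy.optimize import least_squares
CAM={"top":(430.32943885,318.41916237,202.23280655,[0.35667814,0.0012738,1.04771133],[0.07658329,-0.6811411,0.72328932,-0.08387113]),
"side":(399.17081296,324.16576426,198.1717351,[0.5021875,-0.78391129,0.87042757],[-0.38258229,0.92310285,-0.03744389,0.01048259])}
def ray(px,z,cam="top"):
    f,cx,cy,e,q=CAM[cam];e=np.array(e)
    d=R.from_quat(q,scalar_first=True).apply([(px[0]-cx)/f,(px[1]-cy)/f,1]);return e+d*(z-e[2])/d[2]
def proj(P,cam="top"):
    f,cx,cy,e,q=CAM[cam]
    p=R.from_quat(q,scalar_first=True).inv().apply(np.asarray(P)-e);return np.c_[p[:,0]/p[:,2]*f+cx,p[:,1]/p[:,2]*f+cy]
def un(u,off,s):return [(u[0]+.5)/s[0]-.5+off[0],(u[1]+.5)/s[1]-.5+off[1]]
def bin(cs):
    L=np.array([[.0855,.068,.05],[.0855,-.068,.05],[-.0855,.068,.024],[-.0855,-.068,.024]])
    def pts(p):
        c,s=np.cos(p[2]),np.sin(p[2]);return np.c_[p[0]+c*L[:,0]-s*L[:,1],p[1]+s*L[:,0]+c*L[:,1],L[:,2]]
    r=least_squares(lambda p:(proj(pts(p))-cs).ravel(),[.4,0,0]);return r.x,np.abs(r.fun).max()
E
python3 - <<'E'
from h import *
A=((105,130),(4,3.75));B=((315,130),(4,4))
for n,o,c in[("pillow",A,[(82,277),(320,302),(42,556),(278,583)]),("pulley",A,[(505,94),(740,70),(543,365),(763,341)]),
 ("coupling",B,[(16,100),(235,28),(113,375),(323,298)]),("bearing",B,[(523,243),(760,238),(536,543),(772,537)])]:
    x,e=bin(np.array([un(u,*o) for u in c]));print("bin",n,np.round(x,4),round(e,2))
C=((205,225),(7,7));D=((315,225),(7,7))
E=[ray(un(u,*C),.011) for u in[(330,197),(378,250),(97,415),(147,463)]]
m=np.mean(E,0);d=E[0]+E[1]-E[2]-E[3];print("pillow",m,"len",np.linalg.norm(d)/2,"angle of own y",np.arctan2(d[1],d[0]))
print("nip",ray(un((210,318),*C),.06))
print("pulley",ray(un((571,205),*C),.034),ray(un((573,212),*C),.02))
print("coupling",ray(un((168,271),*D),.04));print("bearing",ray(un((520,195),*D),.015))
for n,p,z in[("pulley",(295.7,203.4),.017),("coupling",(284,231.3),.02),("bearing",(294.5,266.5),.008),("pillow",(283,174.1),.028)]:print("side",n,ray(p,z,"side"))
E
```

```text
bin pillow [ 0.5131  0.3862 -0.1706] 1.49
bin pulley [0.6348 0.1131 0.0561] 1.71
bin coupling [ 0.6413 -0.1154  0.2716] 1.39
bin bearing [ 0.5073 -0.3888 -0.043 ] 1.41
pillow [0.43776421 0.18301883 0.011     ] len 0.10499180393171047 angle of own y -0.8679260997237676
nip [0.43845662 0.18370907 0.06      ]
pulley [0.47095549 0.06689144 0.034     ] [0.47011456 0.0672216  0.02      ]
coupling [ 0.44105994 -0.05432773  0.04      ]
bearing [ 0.46173518 -0.17802774  0.015     ]
side pulley [0.47369394 0.05302956 0.017     ]
side coupling [ 0.43837523 -0.05574793  0.02      ]
side bearing [ 0.46408953 -0.16820959  0.008     ]
side pillow [0.43726657 0.17601921 0.028     ]
```

Run:
```python
from h import *
import cv2
a=cv2.imread("pics/side0.png")
P=[[.438,.1835,.06],[.4705,.067,.034],[.441,-.0545,.04],[.462,-.178,.015]]
S=5;b=cv2.resize(a[155:285,245:345],None,fx=S,fy=S,interpolation=cv2.INTER_CUBIC)[:600]
for p in proj(P,"side"):
    print(p);c=tuple(int(v) for v in (np.array(p)-[245,155]+.5)*S);cv2.drawMarker(b,c,(0,0,255),0,12)
b=cv2.resize(b,None,fx=.9,fy=.9) if b.shape[0]>600 else b
cv2.imwrite("pics/s1.png",b)
```

```text
[282.38527196 164.86190183]
[294.16218699 196.14349945]
[284.36798283 226.18097779]
[293.61611328 268.09670451]
```

View pics/s1.png

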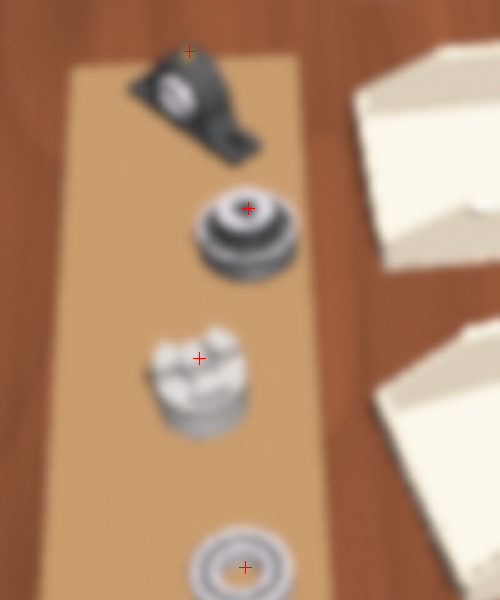

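>>> carry_out([
  [[1,2.2,3.0,-0.9,-0.033],[1,2.2,3.0,-0.9,-0.033],[1,2.2,3.0,-0.9,-0.033],[1,2.2,3.0,-0.9,-0.033],[1,2.2,3.0,-0.9,-0.033],[1,2.2,3.0,-0.9,-0.033],[1,2.2,3.0,-0.9,-0.033],[1,2.2,3.0,-0.9,-0.033],[1,2.2,3.0,-0.9,-0.033],[1,2.2,3.0,-0.9,-0.033],[1,2.2,3.0,-0.9,-0.033],[1,2.1,3.1,-0.9,-0.033]],
], force=40)

```text
clock: 2.3
position: [0.4627, -0.1775, 0.1232]
ee_rot: [0.0, -0.691, 0.723, -0.001]
contact_force: [1.2, -1.1, -0.1]
width: 0.0854
```

>>> carry_out([
  [[1,-0.1,0,-3,0],[1,0,0,-3,0],[1,0,0,-3,0],[1,0,0,-1.5,0],[1,0,0,-0.7,0],[1,0,0,-0.4,0],[1,0,0,-0.3,0],[1,0,0,0,0],[1,0,0,0,0]],
])

```text
clock: 3.2
position: [0.4612, -0.179, 0.005]
ee_rot: [0.0, -0.692, 0.722, -0.001]
contact_force: [-0.5, 0.7, -0.2]
width: 0.0856
```

Run:
```python
from rig import telemetry,cams
import cv2,numpy as np
s=telemetry.get_state();print(s["position"],s["contact_force"],s["width"])
d=cams.get_image("side");a=d["image"][:,:,::-1]
cv2.imwrite("pics/s2.png",cv2.resize(a[150:350,200:400],None,fx=3,fy=3,interpolation=cv2.INTER_CUBIC))
```

```text
[ 0.46119215 -0.17895179  0.00501099] [-0.4604883   0.68126417 -0.15169862] 0.08561767433871618
```

View pics/s2.png

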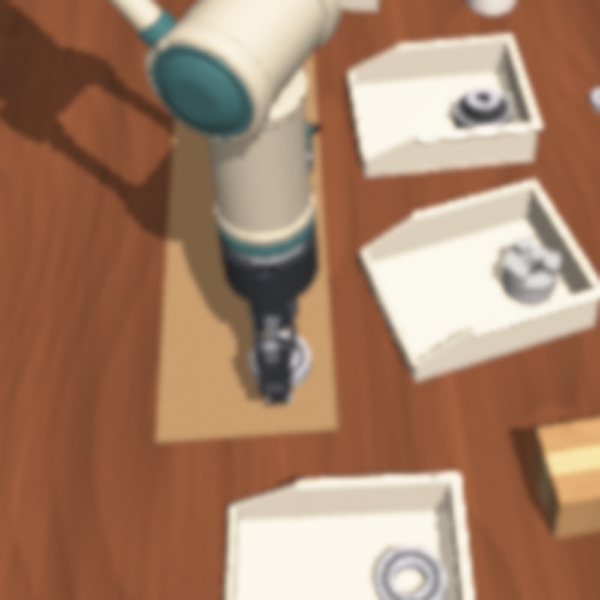

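The fingers straddle the bearing (at about 294,268 in the full image), one either side in y, with no contact force. I'll lower a little more and close.

>>> carry_out([
  [[1,0,0,-0.2,0],[1,0,0,-0.2,0],[0.5,0,0,0,0],[0,0,0,0,0],[-0.5,0,0,0,0],[-1,0,0,0,0],[-1,0,0,0,0],[-1,0,0,0,0],[-1,0,0,0,0],[-1,0,0,0,0]],
], force=40)

```text
clock: 4.25
position: [0.4607, -0.1785, 0.0006]
ee_rot: [0.0, -0.692, 0.722, -0.0]
contact_force: [-1.4, 1.4, 5.6]
width: 0.0498
```

>>> carry_out([
  [[-1,0,0,0.5,0],[-1,0,0,1.5,0],[-1,0,0,3,0],[-1,0,0,3,0],[-1,0,0,3,0],[-1,0,0,0,0],[-1,0,0,0,0]],
])

```text
clock: 4.95
position: [0.4607, -0.1786, 0.1105]
ee_rot: [0.0, -0.692, 0.722, -0.0]
contact_force: [-0.3, 0.4, -1.8]
width: 0.0499
```

```bash
cat > look.py <<'E'
import sys
from rig import telemetry,cams
import cv2,numpy as np
n,cam,x0,y0,w,h,k=sys.argv[1],sys.argv[2],*map(int,sys.argv[3:8])
s=telemetry.get_state();print(s["clock"],np.round(s["position"],4),np.round(s["contact_force"],2),s["width"],np.round(s["qpos"],2))
a=cams.get_image(cam)["image"][:,:,::-1]
cv2.imwrite(f"pics/{n}.png",cv2.resize(a[y0:y0+h,x0:x0+w],None,fx=k,fy=k,interpolation=cv2.INTER_CUBIC))
E
python3 look.py s3 side 220 180 160 120 5
```

```text
4.95 [ 0.4607 -0.1786  0.1105] [-0.27  0.36 -1.76] 0.049946509099801174 [-0.51  0.26  1.86 -0.    1.02  1.1 ]
```

View pics/s3.png

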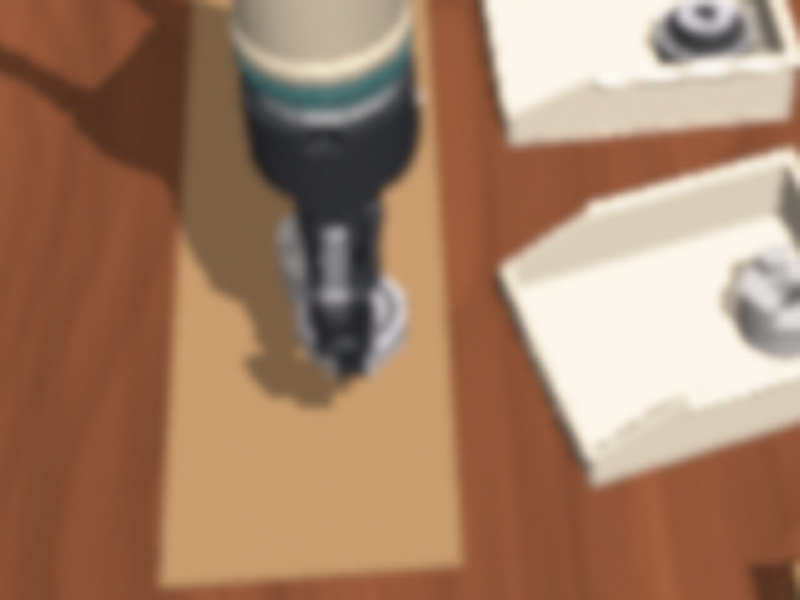

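>>> carry_out([
  [[-1,0.3,-3.5,0,0],[-1,0.3,-3.5,0,0],[-1,0.2,-3.5,0,0],[-1,0.2,-3.5,0,0],[-1,0.2,-3.5,0,0],[-1,0.2,-3.3,0,0],[-1,0,0,0,0],[-1,0,0,-3,0],[-1,0,0,-3,0],[-1,0,0,-3,0],[-1,0,0,-1,0],[-1,0,0,0,0]],
])

```text
clock: 6.2
position: [0.473, -0.3845, 0.0076]
ee_rot: [-0.0, -0.692, 0.722, 0.003]
contact_force: [-0.2, -0.5, -1.3]
width: 0.0502
```

```bash
python3 look.py t4 top 430 150 120 120 5;python3 look.py s4 side 230 280 160 120 5
```

```text
6.2 [ 0.473  -0.3845  0.0076] [-0.16 -0.49 -1.29] 0.050234070820235475 [-0.8   0.53  1.72  0.    0.91  0.82]
6.25 [ 0.4742 -0.3858  0.0094] [-0.2   0.38 -0.85] 0.05031871483180265 [-0.8   0.52  1.71 -0.    0.91  0.82]
```

View pics/t4.png

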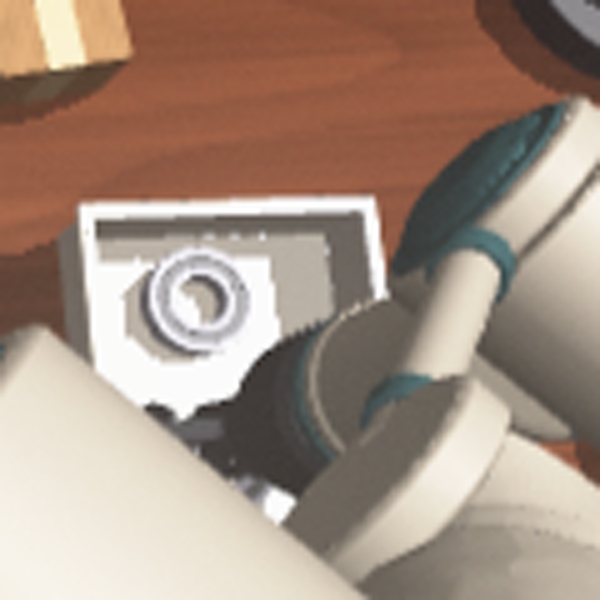

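View pics/s4.png

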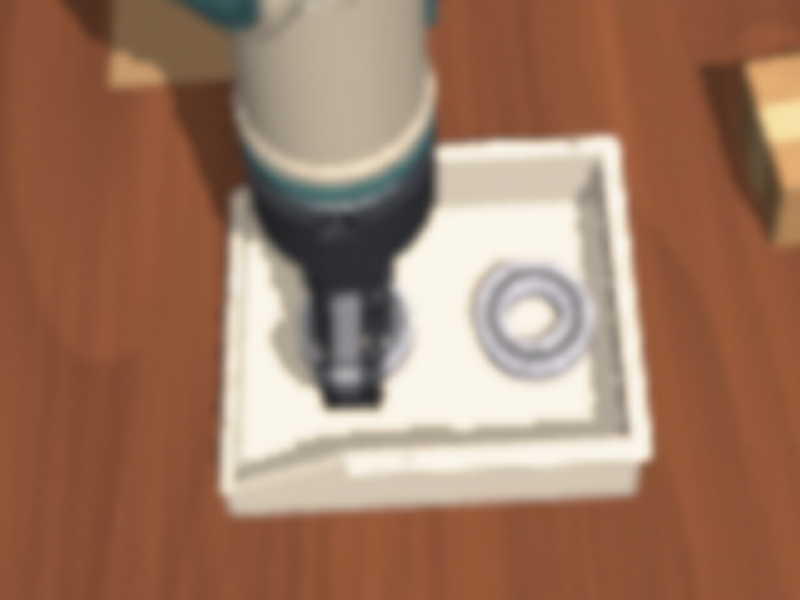

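The bearing sits well in front of the stocked one, clear of the walls. I'll creep down.

>>> carry_out([
  [[-1,0,0,-0.2,0],[-1,0,0,-0.2,0],[-1,0,0,-0.1,0],[-1,0,0,-0.1,0],[-1,0,0,0,0]],
])

```text
clock: 6.8
position: [0.4746, -0.3866, 0.0045]
ee_rot: [-0.0, -0.692, 0.722, -0.0]
contact_force: [0.8, -0.9, -1.5]
width: 0.0504
```

>>> carry_out([
  [[-1,0,0,-0.1,0],[-1,0,0,0,0],[-1,0,0,0,0]],
])

```text
clock: 7.1
position: [0.4748, -0.3867, 0.0037]
ee_rot: [-0.0, -0.692, 0.722, -0.0]
contact_force: [-0.1, 0.7, 2.8]
width: 0.0504
```

>>> carry_out([
  [[0.25,0,0,0,0],[0.4,0,0,0,0],[0.5,0,0,0,0],[0.55,0,0,0,0],[0.55,0,0,0,0],[0.55,0,0,0,0],[0.55,0,0,1,0],[0.55,0,0,3,0],[0.55,0,0,4,0],[0.55,0,0,4,0]],
])

```text
clock: 8.1
position: [0.4744, -0.3864, 0.125]
ee_rot: [-0.0, -0.692, 0.722, 0.0]
contact_force: [0.8, -1.2, 0.0]
width: 0.066
```

```bash
python3 look.py s5 side 230 280 160 120 5
```

```text
8.1 [ 0.4744 -0.3864  0.125 ] [ 0.83 -1.18  0.03] 0.06599568470389057 [-0.8   0.4   1.58 -0.    1.15  0.82]
```

View pics/s5.png

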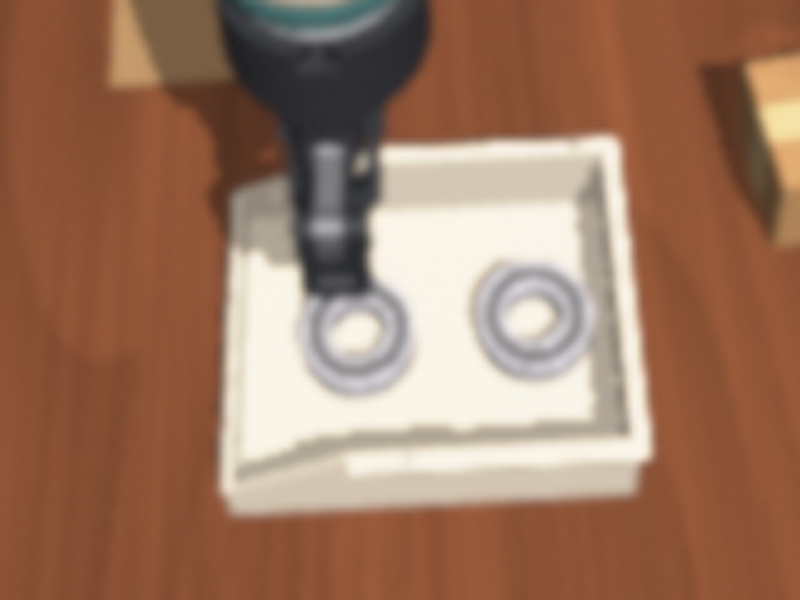

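>>> carry_out([
  [[0.8,-0.3,3.3,0,0.032],[1,-0.3,3.3,0,0.032],[1,-0.3,3.3,0,0.032],[1,-0.3,3.3,0,0.032],[1,-0.3,3.3,0,0.032],[1,-0.3,3.3,0,0.032],[1,-0.4,3.3,0,0.032],[1,-0.4,3.3,0,0.032],[1,-0.4,3.4,0,0.03],[1,-0.4,3.4,0,0.03],[1,0,0,0,0]],
])

```text
clock: 9.25
position: [0.4391, -0.0512, 0.1238]
ee_rot: [-0.0, 0.798, -0.603, -0.001]
contact_force: [0.7, -0.6, -1.1]
width: 0.0854
```

>>> carry_out([
  [[1,0.1,-0.2,-3,0],[1,0.1,-0.1,-3,0],[1,0,0,-3,0],[1,0,0,-1.5,0],[1,0,0,-0.9,0],[1,0,0,-0.5,0],[1,0,0,0,0],[0.3,0,0,0,0],[0,0,0,0,0],[-1,0,0,0,0],[-1,0,0,0,0],[-1,0,0,0,0]],
], force=60)

```text
clock: 10.45
position: [0.4429, -0.0573, 0.0054]
ee_rot: [-0.0, 0.797, -0.605, 0.0]
contact_force: [-0.8, 1.4, 8.0]
width: 0.048
```

>>> carry_out([
  [[-1,0,0,0,0],[-1,0,0,0,0],[-1,0,0,0.5,0],[-1,0,0,1.5,0],[-1,0,0,3,0],[-1,0,0,3,0],[-1,0,0,3,0],[-1,0,0,0,0],[-1,0,0,0,0]],
])

```text
clock: 11.35
position: [0.4425, -0.0576, 0.1145]
ee_rot: [-0.0, 0.797, -0.604, 0.0]
contact_force: [0.4, -0.2, -2.7]
width: 0.0483
```

```bash
python3 look.py s6 side 220 120 200 150 4
```

```text
11.35 [ 0.4425 -0.0576  0.1145] [ 0.36 -0.19 -2.65] 0.04833218774041355 [-0.29  0.19  1.95 -0.    1.    1.01]
```

View pics/s6.png

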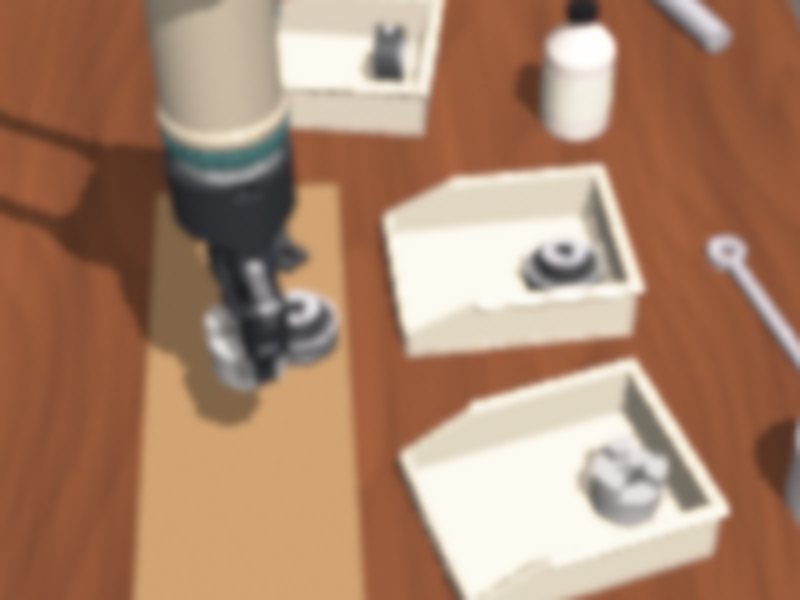

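>>> carry_out([
  [[-1,2.8,-1.1,0,0],[-1,2.8,-1.1,0,0],[-1,2.8,-1.1,0,0],[-1,2.8,-1.1,0,0],[-1,2.8,-1.1,0,0],[-1,2.7,-1.1,0,0],[-1,0,0,0,0],[-1,0,0,-3,0],[-1,0,0,-3,0],[-1,0,0,-2.5,0],[-1,0,0,-1,0],[-1,0,0,0,0]],
])

```text
clock: 12.6
position: [0.6071, -0.1228, 0.0165]
ee_rot: [0.001, 0.797, -0.604, -0.003]
contact_force: [0.3, 0.6, -3.5]
width: 0.0484
```

>>> carry_out([
  [[-1,0,0,-0.2,0],[-1,0,0,-0.2,0],[-1,0,0,0,0],[-1,0,0,0,0]],
])

```text
clock: 13.0
position: [0.6102, -0.1238, 0.0162]
ee_rot: [-0.0, 0.797, -0.604, 0.001]
contact_force: [0.3, 0.1, -2.6]
width: 0.0478
```

```bash
python3 look.py s7 side 290 180 160 120 5
```

```text
13.0 [ 0.6102 -0.1238  0.0162] [ 0.25  0.14 -2.63] 0.047780927760698616 [-0.31  0.53  1.68 -0.    0.93  0.99]
```

View pics/s7.png

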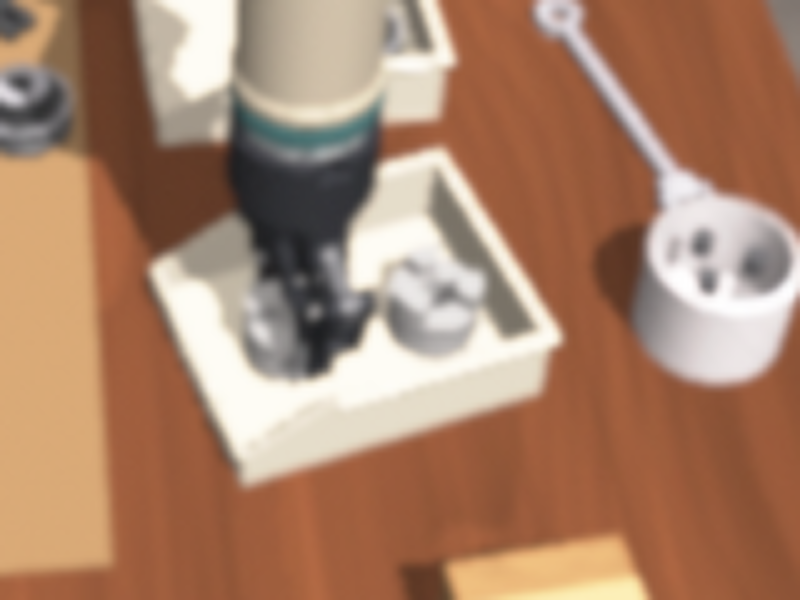

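Good clearance. I'll keep lowering.

>>> carry_out([
  [[-1,0,0,-0.2,0],[-1,0,0,-0.2,0],[-1,0,0,-0.1,0],[-1,0,0,-0.1,0],[-1,0,0,0,0],[-1,0,0,0,0]],
])

```text
clock: 13.65
position: [0.6097, -0.1236, 0.0093]
ee_rot: [0.0, 0.797, -0.604, -0.0]
contact_force: [-0.3, -0.2, -2.9]
width: 0.0485
```

>>> carry_out([
  [[-1,0,0,-0.1,0],[-1,0,0,0,0],[-1,0,0,0,0]],
])

```text
clock: 13.95
position: [0.6099, -0.1237, 0.0085]
ee_rot: [-0.0, 0.797, -0.604, 0.0]
contact_force: [0.0, 0.5, -1.6]
width: 0.048
```

>>> carry_out([
  [[-1,0,0,-0.1,0],[-1,0,0,0,0],[-1,0,0,0,0]],
])

```text
clock: 14.25
position: [0.6099, -0.1237, 0.0085]
ee_rot: [-0.0, 0.797, -0.604, 0.0]
contact_force: [-1.8, 0.0, 5.4]
width: 0.0483
```

>>> carry_out([
  [[0.2,0,0,0,0],[0.35,0,0,0,0],[0.5,0,0,0,0],[0.5,0,0,0,0],[0.5,0,0,0,0],[0.5,0,0,0,0],[0.5,0,0,1,0],[0.5,0,0,3,0],[0.5,0,0,4,0],[0.5,0,0,4,0]],
])

```text
clock: 15.25
position: [0.6094, -0.1235, 0.129]
ee_rot: [0.0, 0.797, -0.604, -0.0]
contact_force: [0.8, -0.1, 0.5]
width: 0.0641
```

```bash
python3 look.py s8 side 270 150 160 120 5
```

```text
15.25 [ 0.6094 -0.1235  0.129 ] [ 0.83 -0.1   0.46] 0.06409304580410266 [-0.31  0.41  1.56 -0.    1.17  0.99]
```

View pics/s8.png

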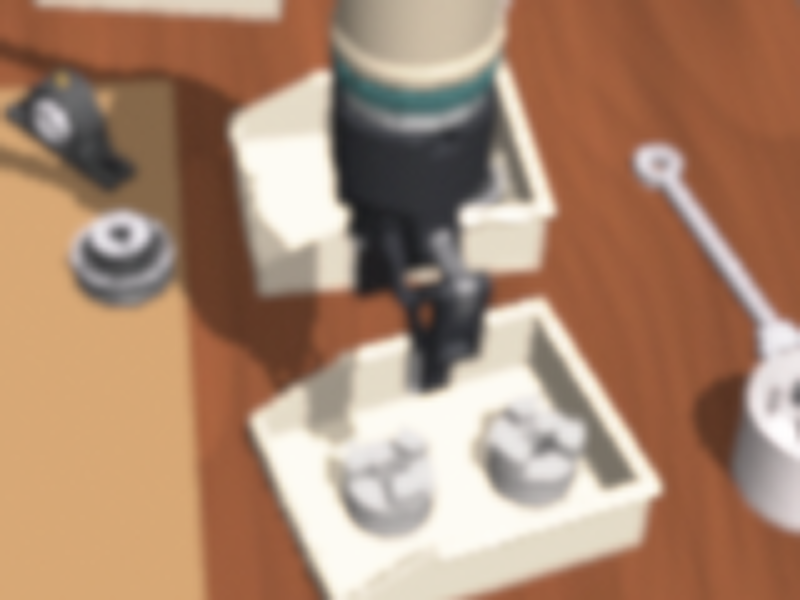

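>>> carry_out([
  [[0.75,-2.3,3.1,0,-0.036],[0.75,-2.3,3.2,0,-0.036],[0.75,-2.3,3.2,0,-0.036],[0.75,-2.3,3.2,0,-0.036],[0.75,-2.3,3.2,0,-0.036],[0.75,-2.4,3.2,0,-0.036],[0.75,0,0,0,0],[0.75,0,0,0,0]],
])

```text
clock: 16.1
position: [0.4707, 0.0679, 0.1281]
ee_rot: [-0.0, 0.728, -0.686, 0.001]
contact_force: [0.2, -0.4, -0.1]
width: 0.0748
```

>>> carry_out([
  [[0.75,0,-0.1,-3,0],[0.75,0,0,-3,0],[0.75,0,0,-3,0],[0.75,0,0,-2,0],[0.75,0,0,-1,0],[0.75,0,0,-0.5,0],[0.75,0,0,-0.3,0],[0.75,0,0,0,0],[0.75,0,0,0,0]],
])

```text
clock: 17.0
position: [0.4715, 0.0663, 0.0001]
ee_rot: [-0.001, 0.727, -0.687, 0.001]
contact_force: [0.0, -0.7, -0.4]
width: 0.075
```

```bash
python3 look.py s9 side 220 120 160 120 5
```

```text
17.0 [4.715e-01 6.630e-02 1.000e-04] [ 0.04 -0.73 -0.37] 0.07496858800138516 [-0.01  0.39  2.03 -0.    0.72  1.51]
```

View pics/s9.png

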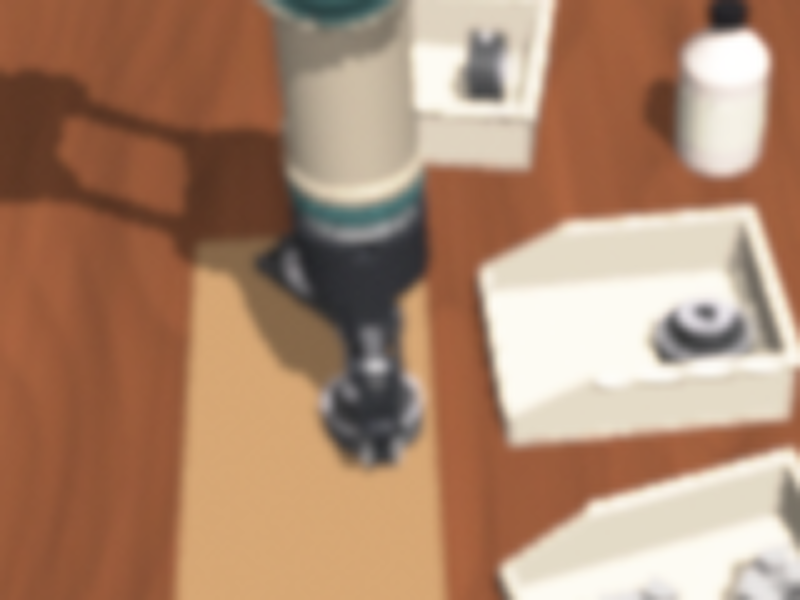

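The fingers straddle the pulley (about 294,200 in the full image) and touch nothing yet. I'll close and lift.

>>> carry_out([
  [[0.5,0,0,0,0],[0.3,0,0,0,0],[-1,0,0,0,0],[-1,0,0,0,0],[-1,0,0,0,0],[-1,0,0,0,0],[-1,0,0,0,0],[-1,0,0,0.3,0],[-1,0,0,0.7,0],[-1,0,0,1.5,0],[-1,0,0,0,0]],
], force=60)

```text
clock: 18.15
position: [0.4721, 0.0664, 0.0258]
ee_rot: [-0.001, 0.727, -0.687, 0.001]
contact_force: [-0.3, -0.9, -2.1]
width: 0.058
```

```bash
python3 look.py s10 side 220 120 160 120 5
```

```text
18.15 [0.4721 0.0664 0.0258] [-0.34 -0.89 -2.11] 0.05797224160057418 [-0.01  0.35  2.   -0.    0.79  1.51]
```

View pics/s10.png

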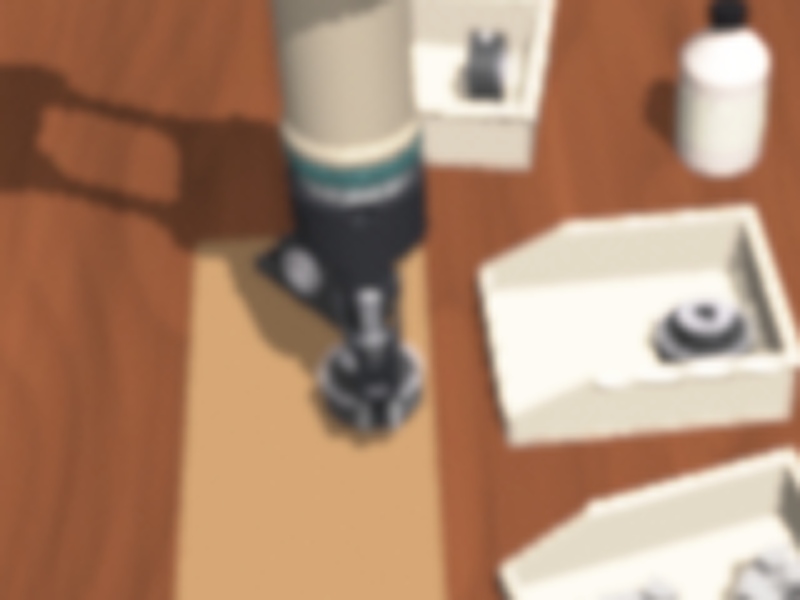

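>>> carry_out([
  [[-1,0,0,3,0],[-1,0,0,3,0],[-1,0,0,3,0],[-1,2.5,0.9,0,0],[-1,2.5,0.9,0,0],[-1,2.5,0.9,0,0],[-1,2.6,0.9,0,0],[-1,2.6,0.9,0,0],[-1,0,0,0,0],[-1,0,0,0,0]],
])

```text
clock: 19.2
position: [0.5969, 0.1114, 0.1129]
ee_rot: [0.001, 0.727, -0.687, -0.001]
contact_force: [-0.8, -0.9, -2.9]
width: 0.0579
```

>>> carry_out([
  [[-1,0,0,-3,0],[-1,0,0,-3,0],[-1,0,0,-3,0],[-1,0,0,-1,0],[-1,0,0,-0.4,0],[-1,0,0,-0.2,0],[-1,0,0,0,0],[-1,0,0,0,0]],
])

```text
clock: 20.0
position: [0.5986, 0.1115, 0.0097]
ee_rot: [-0.001, 0.727, -0.687, 0.001]
contact_force: [-1.1, 0.1, -1.6]
width: 0.0577
```

```bash
python3 look.py s11 side 270 120 160 120 5
```

```text
20.0 [0.5986 0.1115 0.0097] [-1.06  0.09 -1.64] 0.05765796726694137 [ 0.07  0.52  1.72 -0.    0.9   1.58]
```

View pics/s11.png

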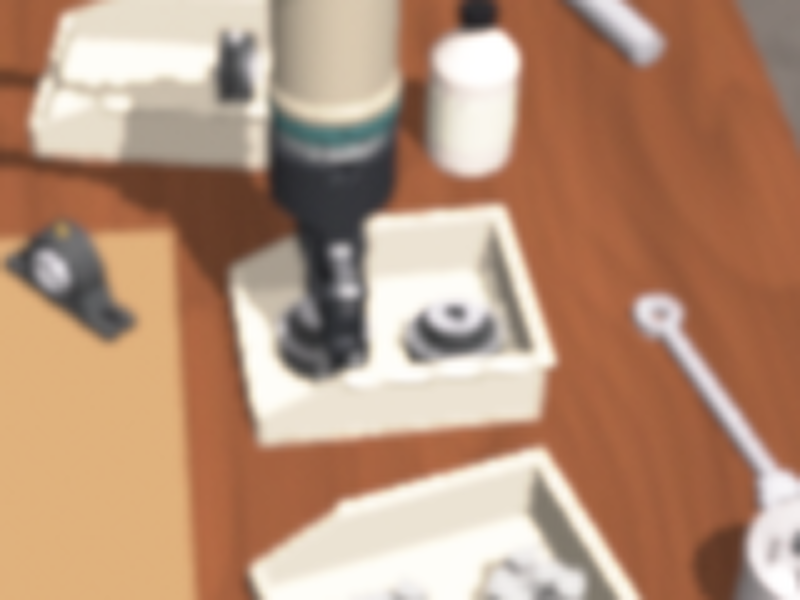

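Good. The pulley is clear of the stocked one. I'll creep from 9.7 mm to about 3 mm.

>>> carry_out([
  [[-1,0,0,-0.2,0],[-1,0,0,-0.2,0],[-1,0,0,-0.1,0],[-1,0,0,0,0],[-1,0,0,0,0]],
])

```text
clock: 20.55
position: [0.5976, 0.1114, 0.0036]
ee_rot: [0.0, 0.727, -0.687, 0.0]
contact_force: [-1.1, -0.9, 1.2]
width: 0.058
```

>>> carry_out([
  [[-1,0,0,-0.1,0],[-1,0,0,0,0],[-1,0,0,0,0]],
])

```text
clock: 20.85
position: [0.5976, 0.1114, 0.0035]
ee_rot: [-0.0, 0.727, -0.687, 0.0]
contact_force: [-3.9, -0.1, 8.3]
width: 0.0578
```

>>> carry_out([
  [[-1,0,0,-0.1,0],[-1,0,0,0,0],[-1,0,0,0,0]],
])

```text
clock: 21.15
position: [0.5977, 0.1114, 0.0035]
ee_rot: [-0.0, 0.727, -0.687, 0.0]
contact_force: [-4.8, -0.5, 13.7]
width: 0.0579
```

>>> carry_out([
  [[-1,0,0,0.1,0],[0.4,0,0,0,0],[0.5,0,0,0,0],[0.65,0,0,0,0],[0.65,0,0,0,0],[0.65,0,0,0,0],[0.65,0,0,0,0],[0.65,0,0,1,0],[0.65,0,0,3,0],[0.65,0,0,4,0],[0.65,0,0,4,0]],
])

```text
clock: 22.25
position: [0.5973, 0.1114, 0.1239]
ee_rot: [0.0, 0.727, -0.687, -0.0]
contact_force: [1.3, 0.0, -0.8]
width: 0.0703
```

```bash
python3 look.py s12 side 270 100 160 120 5
```

```text
22.25 [0.5973 0.1114 0.1239] [ 1.27  0.01 -0.78] 0.07032340065016755 [ 0.07  0.4   1.6  -0.    1.15  1.58]
```

View pics/s12.png

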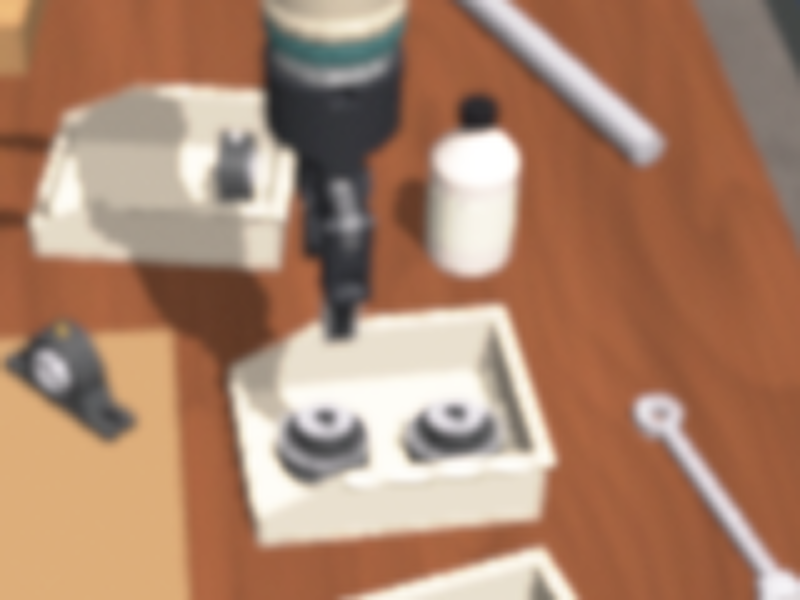

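>>> carry_out([
  [[0.65,-1.3,0.6,0,0.148],[0.65,-1.3,0.6,0,0.148],[0.65,-1.3,0.6,0,0.148],[0.65,-1.3,0.6,0,0.148],[0.65,-1.3,0.6,0,0.148],[0.65,-1.3,0.6,0,0.148],[0.65,-1.3,0.6,0,0.148],[0.65,-1.3,0.6,0,0.148],[0.65,-1.3,0.6,0,0.148],[0.65,-1.3,0.6,0,0.148],[0.65,-1.3,0.6,0,0.148],[0.65,-1.3,0.6,0,0.148]],
])

```text
clock: 23.5
position: [0.4413, 0.1836, 0.1229]
ee_rot: [-0.0, 0.991, 0.134, 0.001]
contact_force: [-0.1, 0.3, 0.4]
width: 0.0704
```

>>> carry_out([
  [[0.65,0,0,0,0.148],[0.65,0,0,0,0.148],[0.65,0,0,0,0.148],[0.65,0,0,0,0],[0.65,0,0,0,0]],
])

```text
clock: 24.0
position: [0.4418, 0.1834, 0.1227]
ee_rot: [0.0, 0.939, 0.344, 0.0]
contact_force: [-0.2, -0.3, 0.1]
width: 0.0704
```

>>> carry_out([
  [[0.65,-0.3,0,0,0],[0.65,0,0,-3,0],[0.65,0,0,-3,0],[0.65,0,0,-2,0],[0.65,0,0,-1.2,0],[0.65,0,0,-0.7,0],[0.65,0,0,-0.3,0],[0.65,0,0,0,0],[0.65,0,0,0,0]],
])

```text
clock: 24.9
position: [0.4392, 0.1835, 0.0209]
ee_rot: [0.0, 0.938, 0.346, 0.001]
contact_force: [0.0, -0.2, -0.7]
width: 0.0705
```

```bash
python3 look.py s13 side 220 100 160 120 5; python3 look.py t13 top 170 200 160 120 5
```

```text
24.9 [0.4392 0.1835 0.0209] [ 0.04 -0.25 -0.69] 0.07051310900157075 [ 0.25  0.35  2.01  0.    0.78 -0.46]
24.95 [0.4392 0.1836 0.021 ] [ 0.27  0.19 -0.09] 0.07068513004214981 [ 0.25  0.35  2.01  0.    0.78 -0.46]
```

View pics/s13.png

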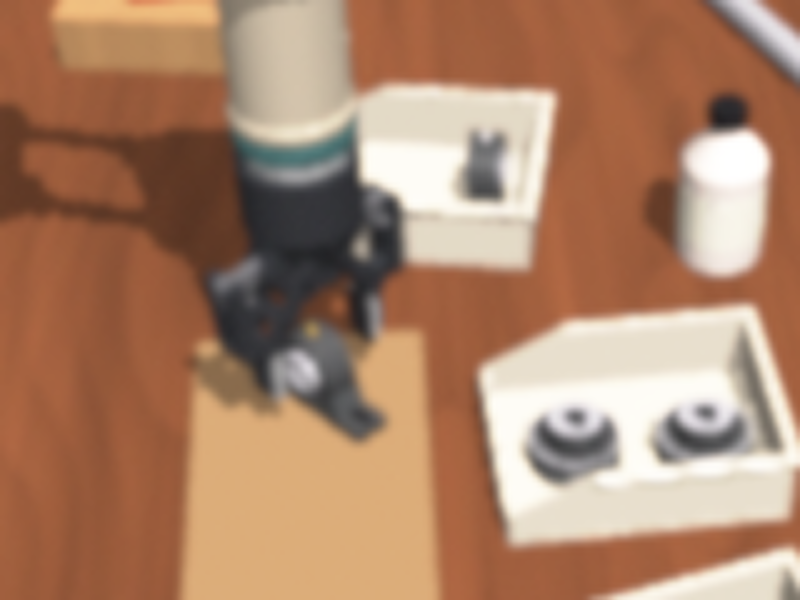

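View pics/t13.png

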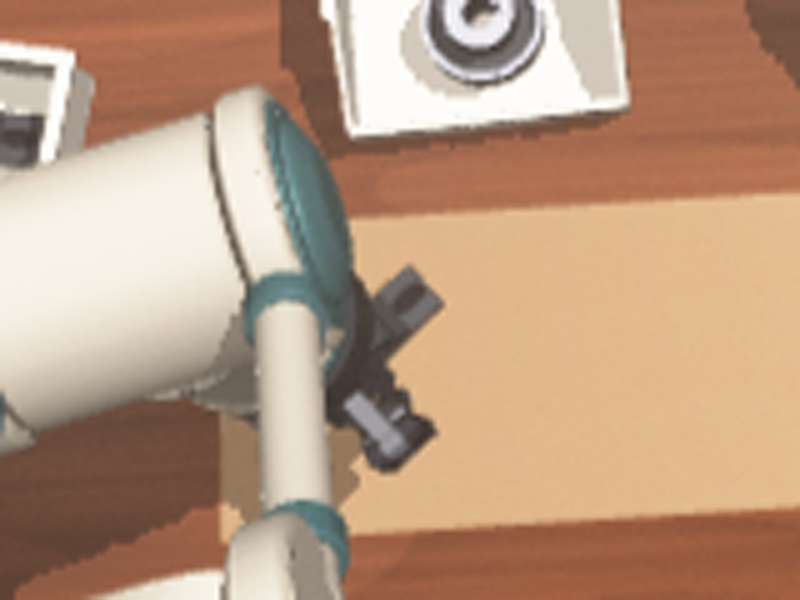

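The jaws face the housing's bright faces (side view near 280,175) and the finger plane is square to the foot. Closing.

>>> carry_out([
  [[0.3,0,0,0,0],[0,0,0,0,0],[-0.15,0,0,0,0],[-0.3,0,0,0,0],[-1,0,0,0,0],[-1,0,0,0,0],[-1,0,0,0,0],[-1,0,0,0,0]],
], force=60)

```text
clock: 25.8
position: [0.4379, 0.1829, 0.0206]
ee_rot: [0.0, 0.938, 0.346, -0.001]
contact_force: [-1.6, -1.9, 5.3]
width: 0.0286
```

>>> carry_out([
  [[-1,0,0,0,0],[-1,0,0,0,0],[-1,0,0,0.3,0],[-1,0,0,0.7,0],[-1,0,0,2,0],[-1,0,0,3,0],[-1,0,0,3,0],[-1,0,0,2,0],[-1,0,0,0,0],[-1,0,0,0,0]],
])

```text
clock: 26.8
position: [0.4383, 0.1834, 0.13]
ee_rot: [-0.0, 0.938, 0.346, -0.0]
contact_force: [-0.0, -0.3, -4.5]
width: 0.0291
```

```bash
python3 look.py s14 side 200 80 160 120 5
```

```text
26.8 [0.4383 0.1834 0.13  ] [-0.05 -0.33 -4.46] 0.029079661429389635 [ 0.25  0.21  1.87  0.    1.06 -0.46]
```

View pics/s14.png

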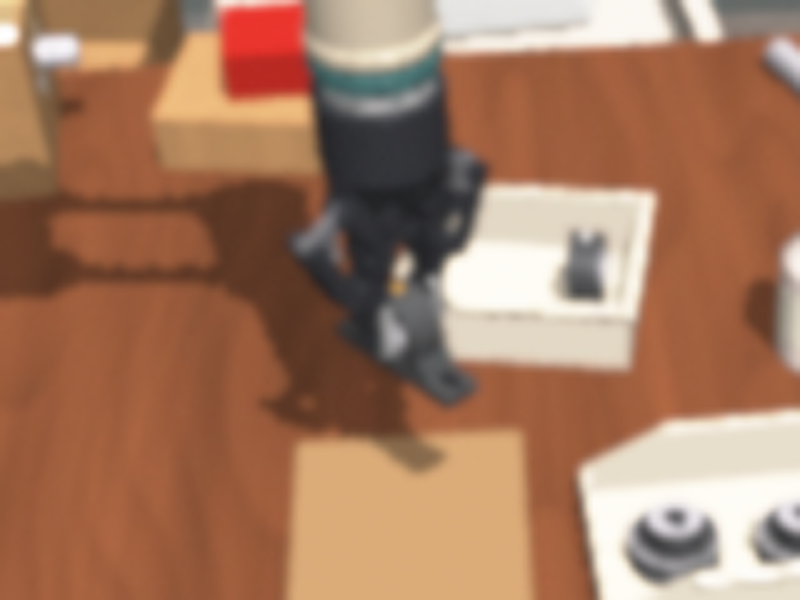

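>>> carry_out([
  [[-1,0.5,2.6,0,-0.109],[-1,0.5,2.6,0,-0.109],[-1,0.5,2.6,0,-0.109],[-1,0.5,2.6,0,-0.109],[-1,0.5,2.6,0,-0.109],[-1,0.5,2.6,0,-0.109],[-1,0.6,2.6,0,-0.109],[-1,0.6,2.6,0,-0.11],[-1,0,0,0,0],[-1,0,0,0,0]],
])

```text
clock: 27.85
position: [0.4794, 0.3909, 0.1278]
ee_rot: [0.002, 0.997, -0.082, -0.002]
contact_force: [-0.5, -1.0, -3.8]
width: 0.0289
```

```bash
python3 look.py s15 side 240 80 160 120 5; python3 look.py t15 top 90 180 140 120 5
python3 - <<'E'
from h import *
import cv2
a=cv2.imread("pics/side0.png");b=cv2.resize(a[80:200,240:400],None,fx=5,fy=5,interpolation=cv2.INTER_CUBIC)
x,y,t=.5131,.3862,-.1706
for X,Y,Z in[(.0855,.068,.05),(.0855,-.068,.05),(-.0855,.068,.024),(-.0855,-.068,.024),(.0825,.065,.003),(-.0825,.065,.003),(-.0825,-.065,.003)]:
    p=proj([[x+np.cos(t)*X-np.sin(t)*Y,y+np.sin(t)*X+np.cos(t)*Y,Z]],"side")[0]
    cv2.drawMarker(b,tuple(int(v) for v in (p-[240,80]+.5)*5),(0,0,255),0,12)
cv2.imwrite("pics/s15b.png",b)
E
```

```text
27.85 [0.4794 0.3909 0.1278] [-0.51 -1.03 -3.75] 0.028887029709372885 [ 0.57  0.41  1.56 -0.    1.17  0.74]
27.9 [0.4794 0.3903 0.1282] [ 0.75 -0.12 -4.05] 0.02888442586854855 [ 0.57  0.41  1.56 -0.    1.17  0.74]
```

View pics/s15.png

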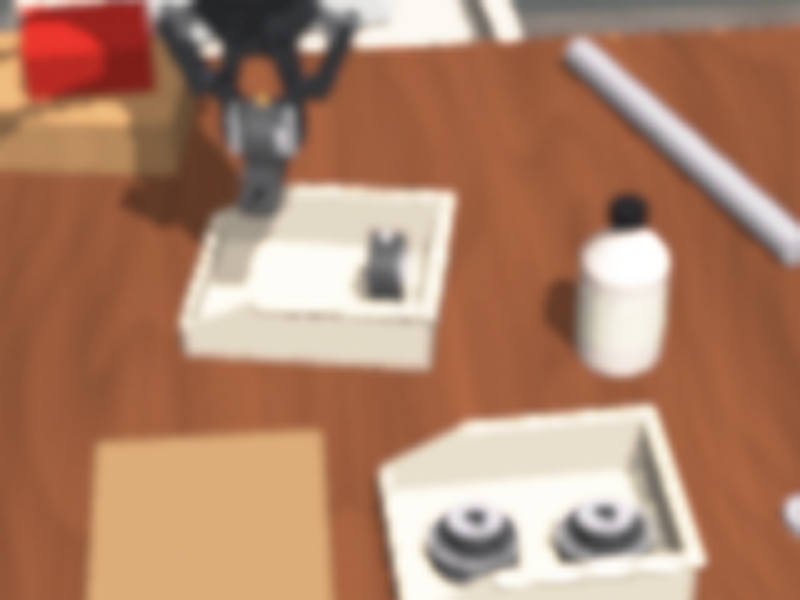

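View pics/t15.png

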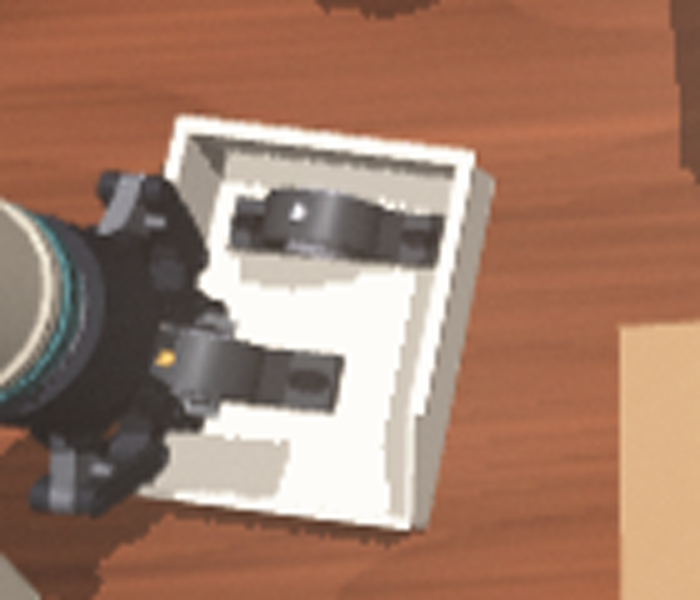

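View pics/s15b.png

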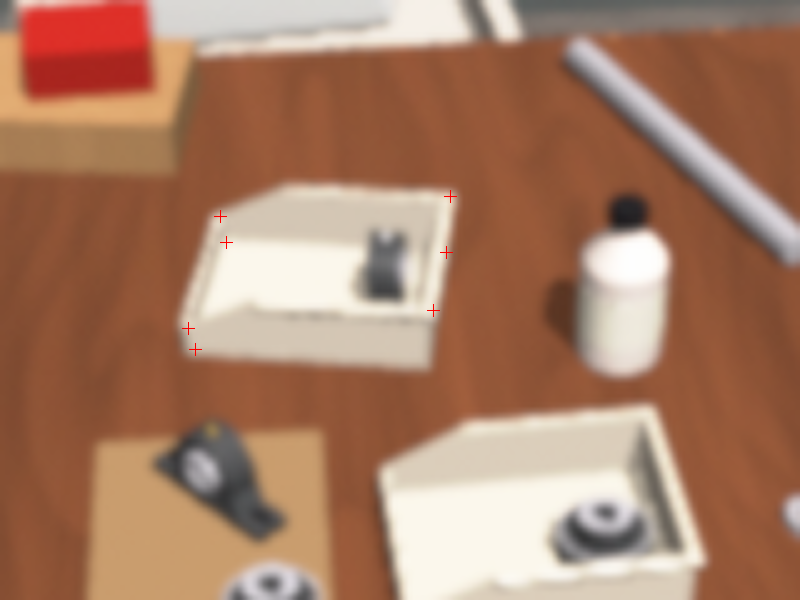

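The bin pose agrees to about 1 px and the pillow lies square across the bin. Lowering.

>>> carry_out([
  [[-1,0,0,-2,0],[-1,0,0,-2,0],[-1,0,0,-2,0],[-1,0,0,-1.5,0],[-1,0,0,-1,0],[-1,0,0,-0.6,0],[-1,0,0,0,0],[-1,0,0,0,0]],
])

```text
clock: 28.75
position: [0.4811, 0.3915, 0.0399]
ee_rot: [-0.0, 0.997, -0.083, 0.0]
contact_force: [-0.5, 0.6, -4.2]
width: 0.0285
```

```bash
python3 look.py s16 side 240 80 160 120 5; python3 look.py t16 top 90 180 140 120 5
```

```text
28.75 [0.4811 0.3915 0.0399] [-0.46  0.57 -4.17] 0.02853276727745784 [ 0.57  0.5   1.67 -0.    0.98  0.74]
28.8 [0.4813 0.3917 0.0402] [-0.62 -0.36 -3.17] 0.028994607178995026 [ 0.57  0.5   1.67 -0.    0.98  0.74]
```

View pics/s16.png

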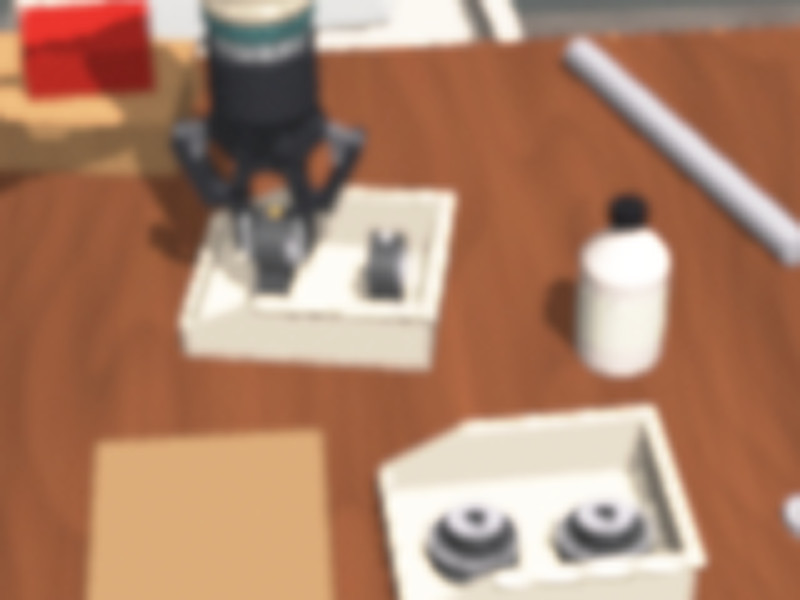

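View pics/t16.png

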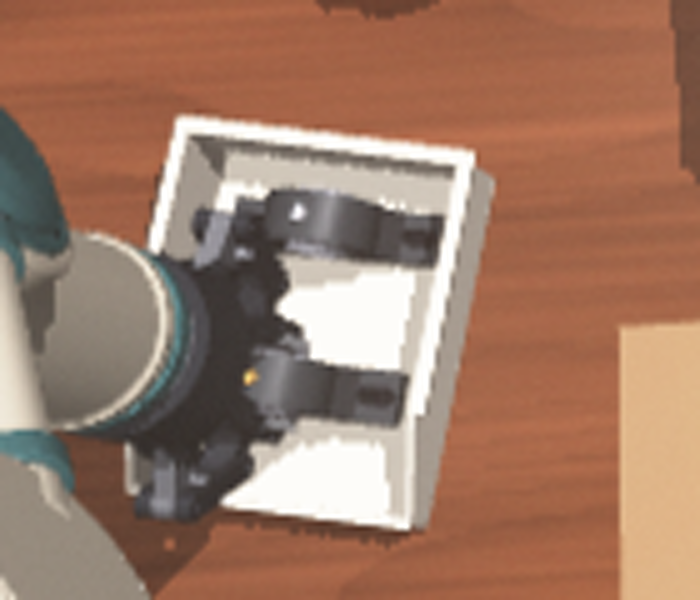

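Run:
```python
from h import *
x,y,t=.5131,.3862,-.1706
for u in[(408,372),(401,424)]:
    p=ray(un(u,(90,180),(5,5)),.0305);d=p[:2]-[x,y]
    print(p,"bin frame",d[0]*np.cos(t)+d[1]*np.sin(t),-d[0]*np.sin(t)+d[1]*np.cos(t))
```

```text
[0.48726726 0.33759049 0.0305    ] bin frame -0.01720511656217085 -0.05228957130174803
[0.46304028 0.34045935 0.0305    ] bin frame -0.04156744868210132 -0.05357546006771917
```

The foot end is at bin y of about -53 mm, with the wall at -65 and the part square and centred. Lowering 1.6 cm in small steps.

>>> carry_out([
  [[-1,0,0,-0.5,0],[-1,0,0,-0.4,0],[-1,0,0,-0.3,0],[-1,0,0,-0.2,0],[-1,0,0,0,0],[-1,0,0,0,0]],
])

```text
clock: 29.45
position: [0.4807, 0.3914, 0.0252]
ee_rot: [0.0, 0.997, -0.083, 0.0]
contact_force: [-0.4, 0.8, -3.5]
width: 0.029
```

>>> carry_out([
  [[-1,0,0,-0.1,0],[-1,0,0,0,0],[-1,0,0,0,0]],
])

```text
clock: 29.75
position: [0.4807, 0.3914, 0.0244]
ee_rot: [0.0, 0.997, -0.083, 0.0]
contact_force: [0.6, -0.1, -4.0]
width: 0.0289
```

>>> carry_out([
  [[-1,0,0,-0.1,0],[-1,0,0,0,0],[-1,0,0,0,0]],
])

```text
clock: 30.05
position: [0.4809, 0.3915, 0.0236]
ee_rot: [-0.0, 0.997, -0.083, 0.0]
contact_force: [0.0, 0.0, -0.2]
width: 0.0288
```

>>> carry_out([
  [[-1,0,0,-0.05,0],[-1,0,0,0,0],[-1,0,0,0,0]],
])

```text
clock: 30.35
position: [0.4809, 0.3915, 0.0236]
ee_rot: [-0.0, 0.997, -0.083, 0.0]
contact_force: [-1.0, -1.0, 5.6]
width: 0.0289
```

>>> carry_out([
  [[-0.25,0,0,0,0],[-0.1,0,0,0,0],[0.05,0,0,0,0],[0.1,0,0,0,0],[0.1,0,0,0,0],[0.1,0,0,0,0],[0.1,0,0,1,0],[0.1,0,0,3,0],[0.1,0,0,4,0],[0.1,0,0,4,0]],
])

```text
clock: 31.35
position: [0.4804, 0.3912, 0.1445]
ee_rot: [0.0, 0.997, -0.083, -0.0]
contact_force: [0.1, 1.4, -0.5]
width: 0.0469
```

>>> carry_out([
  [[0.1,-1,-3,2,0],[0.1,-1,-4,2,0],[0.1,-1,-4,0,0],[0.1,-1,-4,0,0],[0.1,-1,-4,0,0],[0.1,-1,-4,0,0],[0.1,-1,-3,0,0],[0.1,0,0,0,0],[0.1,0,0,0,0]],
])

```text
clock: 32.25
position: [0.411, 0.1312, 0.1837]
ee_rot: [-0.001, 0.996, -0.084, 0.001]
contact_force: [-0.3, 0.5, 0.4]
width: 0.0471
```

```bash
python3 look.py s17 side 220 90 200 150 4; python3 look.py s17b side 0 0 640 400 1; python3 look.py t17 top 0 0 640 400 1
python3 - <<'E'
import cv2
a=cv2.imread("pics/t17.png")
cv2.imwrite("pics/t17z.png",cv2.resize(a[130:290,105:305],None,fx=4,fy=3.75,interpolation=cv2.INTER_CUBIC))
E
```

```text
32.25 [0.411  0.1312 0.1837] [-0.29  0.49  0.38] 0.047070343092736666 [0.15 0.09 1.87 0.   1.18 0.32]
32.3 [0.4113 0.1318 0.1836] [ 0.79  1.33 -0.42] 0.04728804757985297 [0.15 0.09 1.87 0.   1.18 0.32]
32.35 [0.4114 0.1321 0.1834] [ 0.87 -0.54  0.42] 0.04699219514682308 [0.15 0.09 1.87 0.   1.18 0.32]
```

View pics/s17.png

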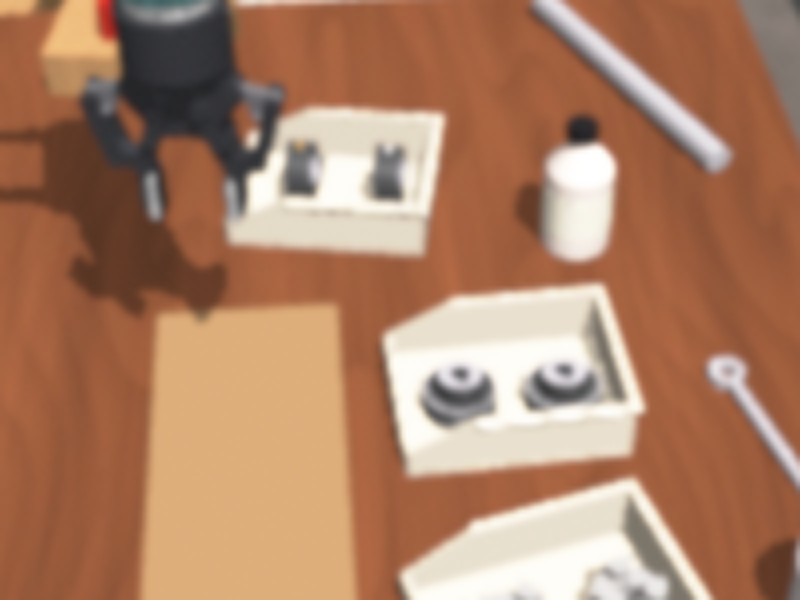

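View pics/s17b.png

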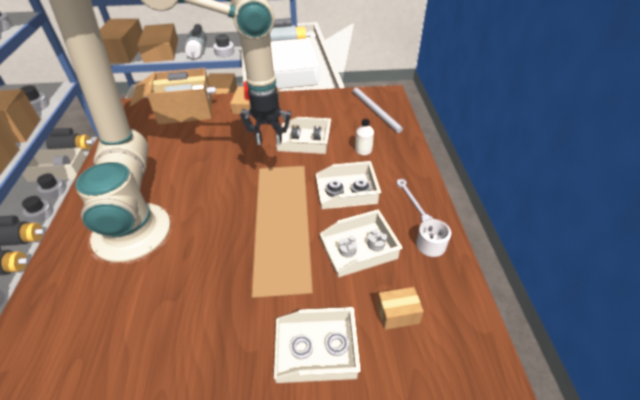

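View pics/t17.png

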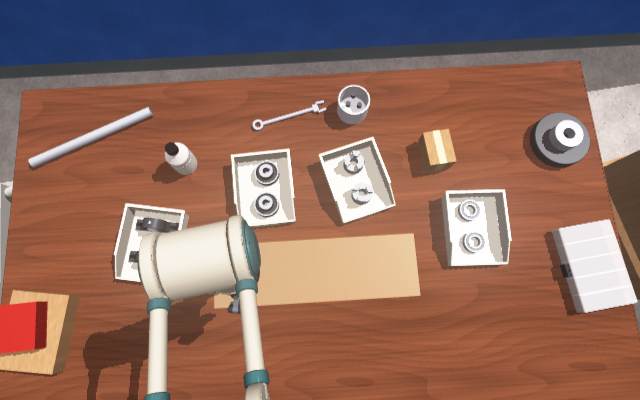

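View pics/t17z.png

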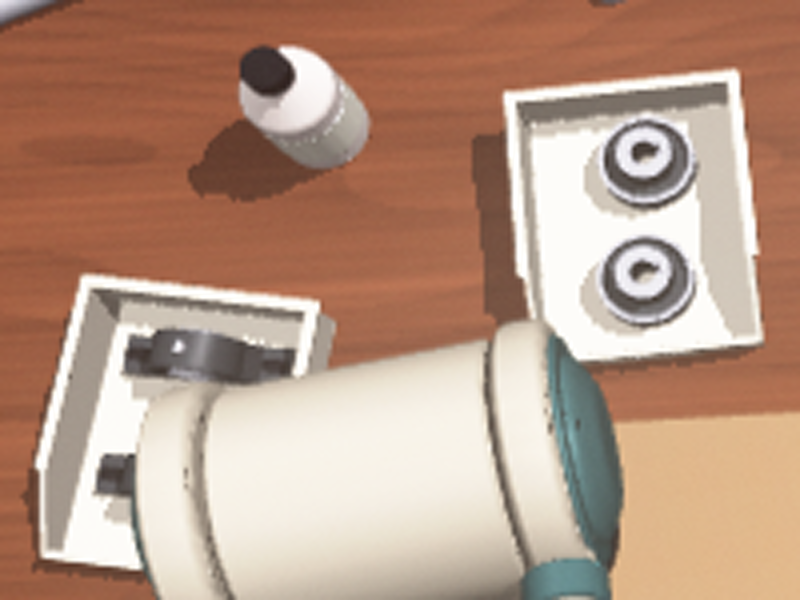

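All four parts sit beside their mates. In the top view the pulley is at (265,204), the coupling at (362,193), the bearing at (473,241) and the pillow-block foot end at (132,257). The bottle and carton have not moved. Handing in.

```bash
python3 -c "
from rig import manip
print(manip.sign_off())"
```

```text
the job is handed in; nothing more can be done
None
```

All four parts are in the bins of their own kind, and I handed the job in at about 32 s of the 106 s allowed. `sign_off` gives no verdict, so this rests on my own checks.

**How I placed them:** I gripped the bearing, coupling, pulley and pillow block one at a time. Each was lowered in small steps until the wrist force showed it on the bin floor, then released. The highest wrist force I saw was about 14 N, as the pulley was set down.

**Last checks:** The final pictures show each part flat, upright and clear of the one already in its bin. The oil bottle and carton have not moved. The gripper is open and clear of everything. In the last top view the arm hid most of the loose pillow block, so I confirmed that one from the side view.

**Disagreements:**
- **Network detections:** It missed the bearing in the top view, and its side-view pulley position was about 14 mm off. I used positions measured from zoomed pictures, and these matched both cameras.
- **Bin outlines:** The bin fits left up to 1.7 px (about 4 mm), which was well within the clearances.
- **Grip width:** The gripper read 1–2 mm less than each part's nominal size.

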